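# Grind coffee: seat the grounds drawer, then hold the spring dial at the third notch

## Robot

A 6-joint arm with a two-finger parallel gripper is mounted at the origin on a cart in front of the work surface, level with it; the furniture and walls round the work are solid. World frame = base frame: x ahead of the robot, y to its left, z up, the work surface at z = 0. Lengths are in m, angles in rad, forces in N, time in s.
With the tool pointing down it reaches from about 0.275 to 0.85 m from the base axis. Payload 19 kg.
Tool frame: the origin (TCP) lies between the finger pads; the fingertips stand 19 mm ahead of it and the grasp point (between the pads) is the TCP; z points along the fingers, y is the line along which they close (so a half turn about z gives the same grasp; the last joint's range is limited). The gripper opens to 85 mm and grips with 20 to 120 N. Pads are 22 mm wide; open, the fingers measure 114 mm over their backs; the gripper's body (76 mm by 85 mm) begins 54 mm behind the grasp point. The pads swing forward as they close: fully open they stand 13 mm farther back than shut.
Start: joints at [-1.48, 0.15, 1.437, -0, 1.554, -0.134], TCP at [0.128, -0.561, 0.25] pointing down, gripper open.
Joint ranges: [-2.8, 2.8], [-0.68, 2.1], [0.12, 2.68], [-1.39, 4.53], [0.16, 2.79], [-2.81, 2.81]. Speed limits (rad/s): [1.89, 1.89, 2.22, 3.01, 3.01, 3.01].

## Interface

Orientations are given as a unit quaternion [x, y, z, w].
In Python, from cell import bot gives the robot as it stands. The module is installed in compiled form; this text tells all that it offers.
- The arm moves only by the tool servo_tool, never from a script. Its argument "plan" is a list of rows, each a list of 5 numbers: the finger opening in mm, from 0 to 85.4, then the shift along the tool's x, y, z in mm, then the turn about the tool's z in degrees. In form: [[grip, dx, dy, dz, spin], ...]. A call has 1 to 12 rows; each row is the pose to reach, as a shift and turn from the pose commanded when the call began, along the tool's axes at that moment; what a row does not reach only later rows make up. A row lasts 1/8 s, in which the tool goes at most 62.5 mm and 10.7 degrees, less where a joint would pass 70% of its speed; a pose out of reach is approached as far as the arm can. A call with a gripper value outside its range is refused whole. The fingers move at their own pace and stop on an object; the grip force is fixed at half the most. Time passes only in rows, so rows that repeat a pose let the fingers close. It gives the time, the measured TCP pose, the force, the opening and the grip force at its end, in the units of the state.
- bot.observe(): the state, without advancing time (a new reading comes with each control period).
- bot.grab_frame(name): name is "side" or "top"; returns the picture (480x640x3 uint8, red, green, blue); there is no depth.
- bot.camera_params(name): a dict with "vfov" (degrees; the focal length in pixels is half the picture's height over the tangent of half this angle, whatever the lens; pixels are square), "cx", "cy" (the principal point, pixels), "pose" (4x4, takes a point from camera to world coordinates). Camera axes: x right, y down, z forward; pixel columns grow to the right and rows downward; lengths in m; the calibration is good to about 2 mm. A picture is of the moment at which its call begins. camera_params takes no time and is no camera call.
- bot.close_job(): hands the job in; it is judged then, once.
The state is a dict: "time": time; "q": joint angles; "joint_velocities": joint speeds; "effort": joint torques, N m; "tcp_pos": TCP position; "ee_rot": TCP orientation; "ft_force": force on the tool from outside, world axes, zero at the start; "torque": the same for the moment, N m; "opening": opening from 0.0 (shut) to 1.0 (fully open); "finger_force": force on a finger pad.
Only numpy, scipy, OpenCV 4.12 (cv2) and the standard library are available. Lean on these libraries where they do the work, as an engineer would, in place of code of your own. Each camera call takes 0.05 s, during which the arm holds its last target. There are 200 camera calls.

## Task

Get the coffee grinder going: push its grounds drawer fully home until it clicks in, and only then turn the spring-return dial on its deck clockwise past the first two notches to the third (full speed) and hold it there against its spring. Finish while still holding the dial at the third notch, because it springs back to off if you let go; don't disturb the jar, tin and scoop standing around the grinder.

Things in the scene. Friction and masses are not known exactly. Their poses are not given: they have to be found in the camera images.
- grinder: dark grey electric coffee grinder, 250 x 170 mm, heavy, fixed. Origin on the worktop under the dial's axis; x points from drawer front to hopper (away from the user), y to his left, z up. Wooden drawer face, when home, at x = -67 mm, flat deck round the dial 78 mm above the worktop; behind it, from x = +80 mm, the motor tower (128 mm high) with the hopper (knob to 174 mm).
- grinder_drawer (a joint): how far the grounds drawer stands open (m): 0 fully home, at most 0.09. It slides straight along the grinder's x axis. A sprung roller makes a detent: from 18 mm on it resists (about 4 N, push at up to 10 N), the crest is 8 mm before home, after that it snaps in and stays.
- drawer_pull (a point): middle of the front edge of the drawer's aluminium edge pull, a bar 90 mm wide, 10 mm high, that stands 14 mm out from the wooden front, 52 mm above the worktop; moves with the drawer; 81 mm in front of the dial's axis when the drawer is home. The wooden front is 166 mm wide, from 9 to 61 mm above the worktop.
- grinder_dial (a joint): turn of the dial (rad), growing clockwise seen from above: 0 at rest (off), notches at 0.40, 0.80 and 1.20, hard stop at 1.32. A spring drives it back to 0 from everywhere: 0.06 N m at rest, 0.12 N m at the third notch, plus about 0.03 N m to pass each bump half-way between notches.
- dial_grip (a point): on the dial's axis 108 mm above the worktop: where to grip the dial's upright bar, 50 mm long (this frame's x), 12 mm thick (y), top at 116 mm; below it a 60 mm disc with its top at 87 mm. The frame turns with the dial; x is the pointer end: at rest 0.6 rad left of straight away from the user, at the third notch 0.6 rad right of it, at the longest of the white ticks on the deck.
- bean_jar: clip-top glass jar of beans, 95 mm wide, 150 mm high, standing beside the grinder; origin at the centre of its underside. Leave alone.
- tea_tin: round green tea tin, 72 mm wide, 105 mm high, standing beside the grinder; origin at the centre of its underside. Leave alone.
- scoop: wooden coffee scoop, 136 x 42 x 26 mm, lying beside the grinder; origin at the centre of its underside. Leave alone.

How it is judged:
By the outcome, as a careful person would: the job done as asked, in the order asked, and still so for the second after the job is handed in, while the arm keeps its last pose, push and grip.
It also fails if it takes over 54 s, if anything falls off the work surface, if the arm or the gripper's body presses on something with over 40 N, if the wrist force passes 120 N, or if a joint passes its speed limit or range.

## Working session

There is one attempt and no reset: what is moved stays moved. The work goes in short steps, Python scripts to look and compute and a tool call to move; the robot and the scene stay as the last step left them, time stands still between calls to the robot, and variables do not carry over. Pictures are saved under pics/ and viewed, at most 10 in all, crops included, and the job is handed in when it is done.

Besides the shell and the picture viewer there is one more tool, called as name(argument=value, ...), one argument or row to a line, values as JSON. servo_tool: Moves the arm, as the interface text tells. Its arguments: {"type":"object","properties":{"plan":{"type":"array","items":{"type":"array","items":{"type":"number"}}}},"required":["plan"]}

```bash
mkdir -p pics
python3 - <<'E'
from cell import bot
import cv2
for n in("side","top"):
    im=bot.grab_frame(n); cv2.imwrite(f"pics/{n}0.png",im[:,:,::-1]); p=bot.camera_params(n); print(n,p)
s=bot.observe();print(s["time"],s["tcp_pos"],s["ee_rot"],s["opening"])
E
```

```text
side {'vfov': 46.46549665904001, 'cx': 323.1147081067961, 'cy': 255.39045575143908, 'pose': array([[-0.97396729, -0.13558572,  0.18167065,  0.35350665],
       [-0.22571539,  0.65422294, -0.7218344 ,  0.96060301],
       [-0.02098267, -0.74404896, -0.66779553,  0.94994981],
       [ 0.        ,  0.        ,  0.        ,  1.        ]])}
top {'vfov': 57.94675962666703, 'cx': 318.93766670750506, 'cy': 241.2488717322662, 'pose': array([[ 0.01212107, -0.98479964,  0.17327074,  0.44326186],
       [-0.99933247, -0.0179029 , -0.03184487,  0.05295398],
       [ 0.03446286, -0.17276908, -0.98435926,  0.94867059],
       [ 0.        ,  0.        ,  0.        ,  1.        ]])}
0.1 [ 0.12813629 -0.56035194  0.24974909] [ 9.93688318e-01  1.12175029e-01 -3.73172781e-06 -5.37481986e-04] 0.9997394566728117
```

View pics/side0.png

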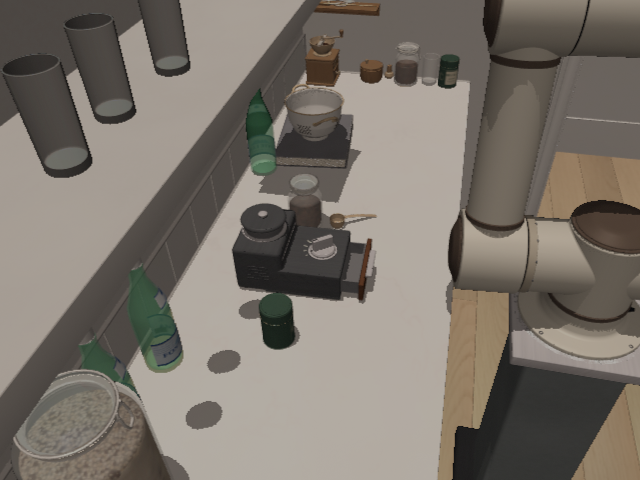

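View pics/top0.png

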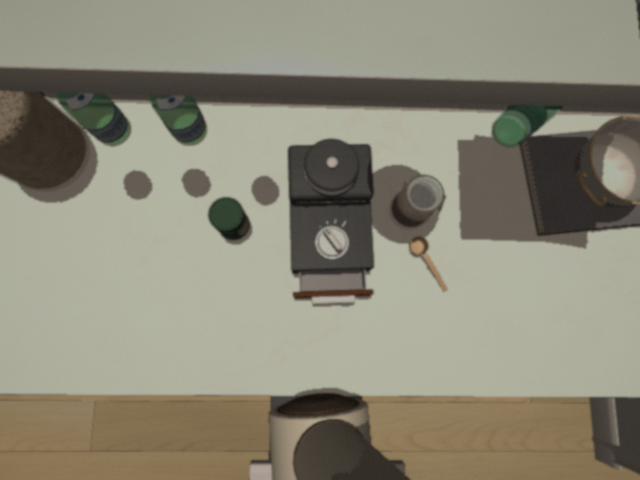

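The side view shows the grinder with its drawer open towards the robot. In the top view the dial is at about (332,241), the aluminium pull at (333,300), the tin at (230,218), the jar at (418,200) and the scoop at (430,262). Next I'll measure these more closely.

```bash
cat > h.py <<'E'
import numpy as np, cv2
from cell import bot
def ray(n,u,v):
    p=bot.camera_params(n); f=240/np.tan(np.radians(p["vfov"]/2)); T=p["pose"]
    return T[:3,3], T[:3,:3]@np.array([(u-p["cx"])/f,(v-p["cy"])/f,1])
def onz(n,u,v,z):
    o,d=ray(n,u,v); return o+d*(z-o[2])/d[2]
def pix(n,P):
    p=bot.camera_params(n); f=240/np.tan(np.radians(p["vfov"]/2)); T=p["pose"]
    c=T[:3,:3].T@(np.array(P)-T[:3,3]); return c[:2]/c[2]*f+[p["cx"],p["cy"]]
E
python3 - <<'E'
from h import *
im=cv2.imread("pics/top0.png"); c=im[130:315,270:460]
cv2.imwrite("pics/topc.png",cv2.resize(c,None,fx=3.2,fy=3.2,interpolation=cv2.INTER_CUBIC))
im=cv2.imread("pics/side0.png"); c=im[190:310,225:385]
cv2.imwrite("pics/sidec.png",cv2.resize(c,None,fx=5,fy=5,interpolation=cv2.INTER_CUBIC))
E
```

```text
(no output)
```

View pics/topc.png

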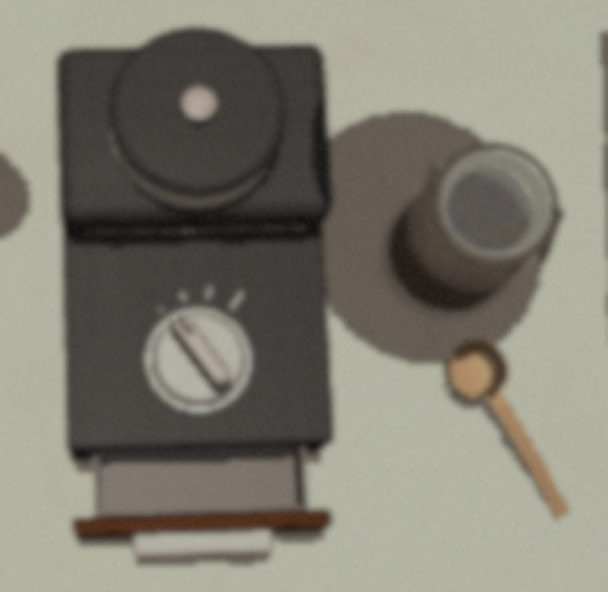

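View pics/sidec.png

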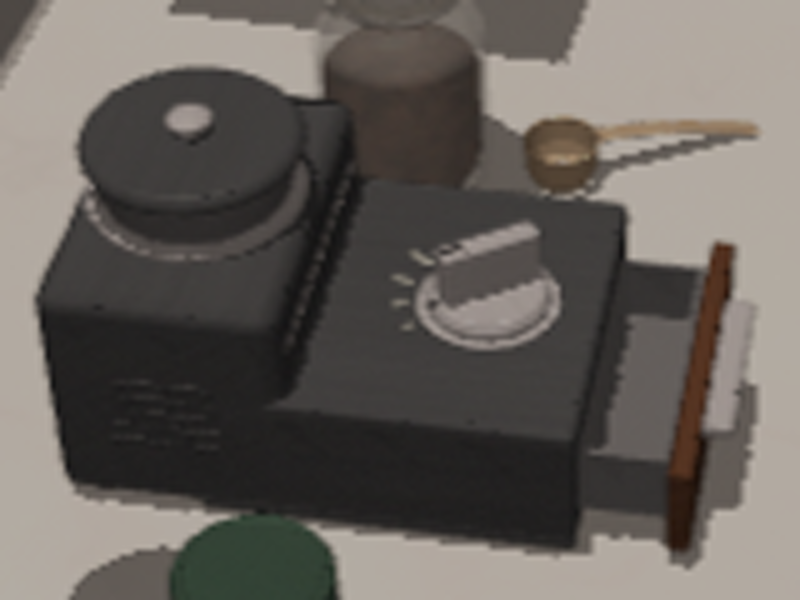

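The crops show the deck, the dial disc centred at top-crop (198,359), the bar pointing up-left (off), and the pull's front edge from about (136,558) to (270,552).

Run:
```python
from h import *
t=lambda u,v,z: onz("top",270+(u+.5)/3.2-.5,130+(v+.5)/3.2-.5,z).round(4)
s=lambda u,v,z: onz("side",225+(u+.5)/5-.5,190+(v+.5)/5-.5,z).round(4)
print("disc",t(198,359,.085),s(487,305,.085))
print("disc L/R",t(144,359,.085),t(253,359,.085))
print("pull",t(135,552,.057),t(271,545,.057), "side",s(752,303,.057),s(737,430,.057))
print("deckfront",t(72,447,.078),t(331,438,.078),s(626,208,.078),s(578,440,.078))
print("deckback",t(64,235,.078),t(328,235,.078), "face top",t(76,522,.061),t(330,513,.061))
print("bar ends top",t(178,322,.116),t(224,385,.116),s(440,257,.116),s(535,226,.116))
print("jar",t(497,205,.15),"tin top",onz("top",227,214,.105),"hopper knob",t(199,103,.174))
# shelf edge: underside unknown
print("shelf",[onz("top",320,y,z).round(3) for y,z in((70,.5),(102,.4),(102,0))])
```

```text
disc [ 5.945e-01 -5.000e-04  8.500e-02] [0.5952 0.0098 0.085 ]
disc L/R [0.5939 0.0337 0.085 ] [ 0.5952 -0.0354  0.085 ]
pull [0.4739 0.037  0.057 ] [ 0.4795 -0.0499  0.057 ] side [ 0.4782 -0.0482  0.057 ] [0.4709 0.0402 0.057 ]
deckfront [0.5381 0.078  0.078 ] [ 0.5464 -0.0858  0.078 ] [ 0.5467 -0.0816  0.078 ] [0.5365 0.0827 0.078 ]
deckback [0.6755 0.0863 0.078 ] [ 0.6792 -0.0851  0.078 ] face top [0.4922 0.0749 0.061 ] [ 0.5002 -0.0874  0.061 ]
bar ends top [0.6119 0.0138 0.116 ] [ 0.5733 -0.0146  0.116 ] [0.6153 0.0158 0.116 ] [ 0.5772 -0.0148  0.116 ]
jar [ 0.6805 -0.176   0.15  ] tin top [0.64334799 0.20885939 0.105     ] hopper knob [0.7315 0.0055 0.174 ]
shelf [array([0.719, 0.04 , 0.5  ]), array([0.733, 0.036, 0.4  ]), array([0.943, 0.024, 0.   ])]
```

servo_tool(
  plan=[
    [0,60,-60,0,2],
    [0,100,-110,0,4],
    [0,140,-150,0,6],
    [0,180,-195,0,8],
    [0,215,-235,0,9.7],
    [0,250,-275,0,9.7],
    [0,290,-315,0,9.7],
    [0,325,-355,0,9.7],
    [0,360,-395,0,9.7],
    [0,395,-430,0,9.7],
    [0,427,-467,0,9.7],
    [0,427,-467,0,9.7],
  ],
)

```text
time: 1.6
tcp_pos: [0.4409, -0.0076, 0.2498]
ee_rot: [1.0, 0.03, -0.0, -0.0]
ft_force: [-0.3, -0.8, 0.1]
opening: 0.005
finger_force: 0.0
```

```bash
cat >> h.py <<'E'
from scipy.spatial.transform import Rotation as R
def st(tgt=None,yaw=None):
    s=bot.observe(); M=R.from_quat(s["ee_rot"]).as_matrix()
    y=np.degrees(np.arctan2(M[1,0],M[0,0]))
    print("t",round(s["time"],2),"tcp",np.round(s["tcp_pos"],4),"yaw",y.round(2),"zdown",M[2,2].round(4),"F",np.round(s["ft_force"],1),"T",np.round(s["torque"],2),"open",round(s["opening"]*85.4,1),"ff",round(s["finger_force"],1),"q6",round(s["q"][5],2))
    if tgt is not None: print("tool shift mm",(M.T@(np.array(tgt)-s["tcp_pos"])*1000).round(1))
    if yaw is not None: print("spin",y-yaw)
E
python3 -c "
from h import *
st([.445,-.009,.06],3.15)"
```

```text
t 1.6 tcp [ 0.4409 -0.0076  0.2498] yaw 3.41 zdown -1.0 F [-0.3 -0.8  0.1] T [-0.01  0.07  0.07] open 0.4 ff 0.0 q6 1.32
tool shift mm [  4.1   1.8 189.8]
spin 0.26380450272388734
```

servo_tool(
  plan=[
    [0,0,1.5,50,0.3],
    [0,0,1.5,100,0.3],
    [0,0,1.5,150,0.3],
    [0,0,1.5,180,0.3],
    [0,0,1.5,190,0.3],
    [0,0,1.5,190,0.3],
    [0,10,1.5,190,0.3],
    [0,20,1.5,190,0.3],
    [0,27,1.5,190,0.3],
    [0,32,1.5,190,0.3],
    [0,36,1.5,190,0.3],
    [0,36,1.5,190,0.3],
  ],
)

```text
time: 3.1
tcp_pos: [0.4765, -0.0095, 0.0603]
ee_rot: [1.0, 0.025, -0.0, -0.0]
ft_force: [-0.3, -0.7, -0.1]
opening: 0.001
finger_force: 0.0
```

Run:
```python
from h import *
st()
im=bot.grab_frame("side")[:,:,::-1]; cv2.imwrite("pics/s1.png",cv2.resize(im[180:320,225:425],None,fx=4,fy=4,interpolation=cv2.INTER_CUBIC))
```

```text
t 3.1 tcp [ 0.4765 -0.0095  0.0603] yaw 2.89 zdown -1.0 F [-0.3 -0.7 -0.1] T [0.03 0.   0.02] open 0.0 ff 0.0 q6 1.34
```

View pics/s1.png

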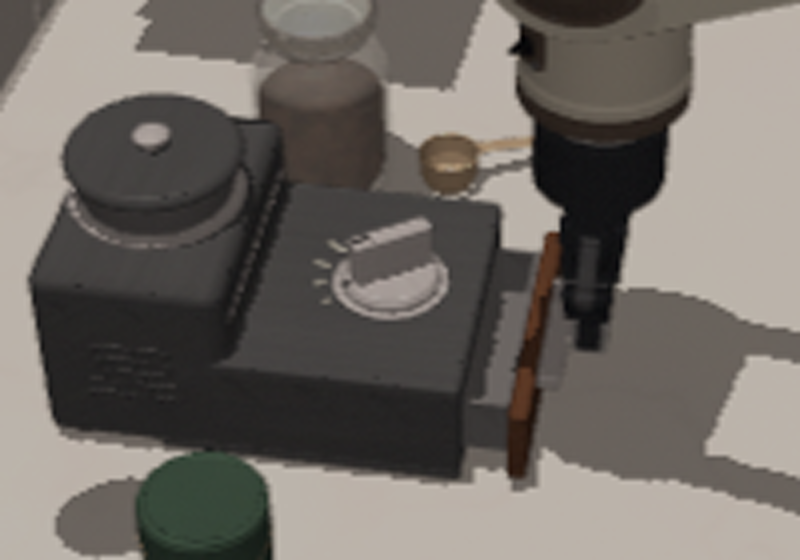

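The shut fingers are at the pull, around (590,330) in the crop, and the drawer is partly in. I'll keep pushing.

servo_tool(
  plan=[
    [0,4,0,0,0],
    [0,8,0,0,0],
    [0,12,0,0,0],
    [0,15,0,0,0],
    [0,18,0,0,0],
    [0,21,0,0,0],
    [0,24,0,0,0],
    [0,24,0,0,0],
  ],
)

```text
time: 4.15
tcp_pos: [0.5008, -0.0083, 0.0604]
ee_rot: [1.0, 0.025, 0.0, -0.0]
ft_force: [-0.8, 0.1, -0.3]
opening: 0.001
finger_force: 0.0
```

```bash
python3 -c "
from h import *
st()"
```

```text
t 4.15 tcp [ 0.5008 -0.0083  0.0604] yaw 2.88 zdown -1.0 F [-0.8  0.1 -0.3] T [0.02 0.03 0.02] open 0.1 ff 0.0 q6 1.35
```

servo_tool(
  plan=[
    [0,1,0,0,0],
    [0,2,0,0,0],
    [0,3,0,0,0],
    [0,3,0,0,0],
  ],
)

```text
time: 4.65
tcp_pos: [0.5034, -0.0082, 0.0603]
ee_rot: [1.0, 0.025, 0.0, -0.0]
ft_force: [-1.2, 0.4, 0.1]
opening: 0.001
finger_force: 0.4
```

Run:
```python
from h import *
st()
im=bot.grab_frame("side")[:,:,::-1]; cv2.imwrite("pics/s2.png",cv2.resize(im[180:320,225:425],None,fx=4,fy=4,interpolation=cv2.INTER_CUBIC))
```

```text
t 4.65 tcp [ 0.5034 -0.0082  0.0603] yaw 2.88 zdown -1.0 F [-1.2  0.4  0.1] T [-0.03  0.1  -0.01] open 0.1 ff 0.4 q6 1.35
```

View pics/s2.png

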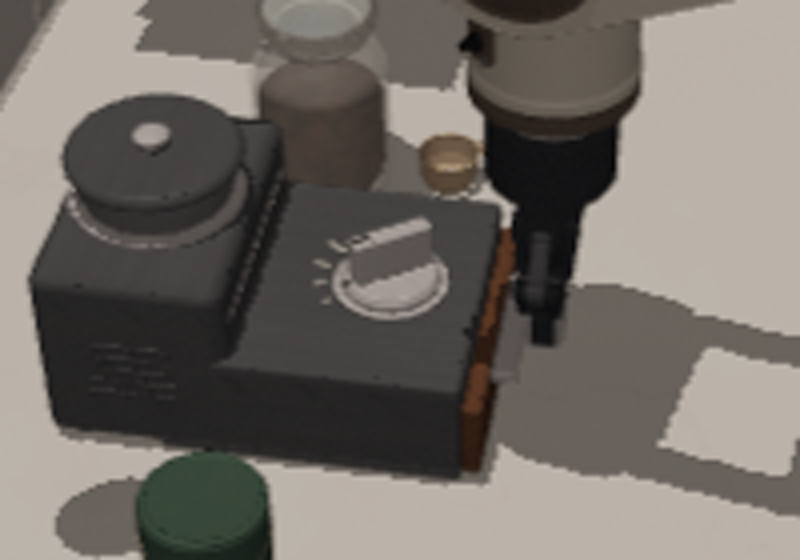

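The wooden face now looks flush with the housing at about (485,350). I'll press further to feel for the hard stop.

servo_tool(
  plan=[
    [0,1,0,0,0],
    [0,2,0,0,0],
    [0,3,0,0,0],
    [0,3,0,0,0],
  ],
)

```text
time: 5.2
tcp_pos: [0.5037, -0.0081, 0.0601]
ee_rot: [1.0, 0.025, -0.003, -0.0]
ft_force: [-28.8, -2.6, 19.7]
opening: -0.0
finger_force: 14.5
```

servo_tool(
  plan=[
    [0,-20,0,0,0],
    [0,-40,0,0,0],
    [0,-40,0,-50,-8],
    [60,-40,0,-100,-16],
    [60,-20,0,-140,-24],
    [60,30,-2,-140,-34.6],
    [60,70,-3,-140,-34.6],
    [60,88,-3.6,-140,-34.6],
    [60,88,-3.6,-140,-34.6],
    [60,88,-3.6,-140,-34.6],
  ],
)

```text
time: 6.45
tcp_pos: [0.5934, -0.0, 0.2003]
ee_rot: [0.947, 0.321, -0.0, -0.0]
ft_force: [0.7, -0.3, -0.4]
opening: 0.704
finger_force: 0.0
```

Run:
```python
from h import *
st([.594,0,.109],37.5)
im=bot.grab_frame("side")[:,:,::-1]; cv2.imwrite("pics/s3.png",cv2.resize(im[150:320,225:425],None,fx=3.5,fy=3.5,interpolation=cv2.INTER_CUBIC))
```

```text
t 6.45 tcp [ 0.5934 -0.      0.2003] yaw 37.48 zdown -1.0 F [ 0.7 -0.3 -0.4] T [-0.04 -0.05 -0.03] open 60.1 ff 0.0 q6 0.79
tool shift mm [ 0.5  0.3 91.3]
spin -0.018647071866126907
```

View pics/s3.png

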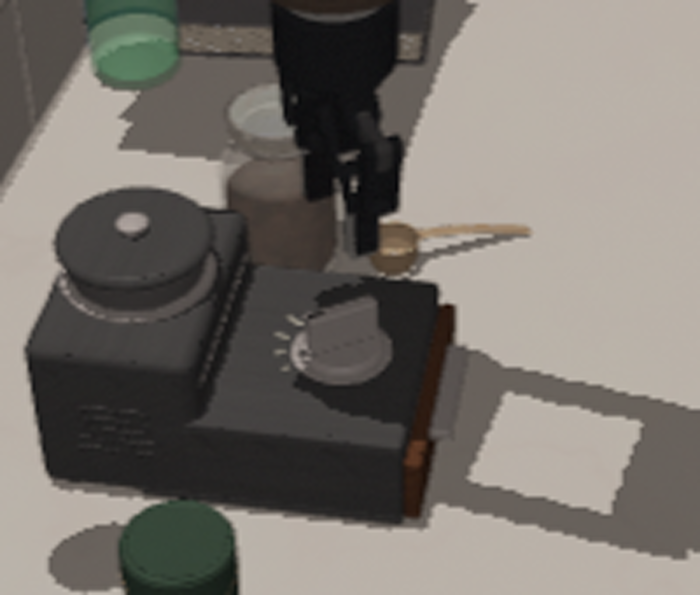

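The drawer stayed home, with its face flush at about (425,430). The gripper is open above the dial bar at about (342,325). Now I'll go down and grip.

servo_tool(
  plan=[
    [60,0.5,0.3,40,0],
    [60,0.5,0.3,70,0],
    [60,0.5,0.3,84,0],
    [60,0.5,0.3,90,0],
    [60,0.5,0.3,90,0],
    [0,0.5,0.3,90,0],
    [0,0.5,0.3,90,0],
    [0,0.5,0.3,90,0],
    [0,0.5,0.3,90,0],
    [0,0.5,0.3,90,0],
  ],
)

```text
time: 7.75
tcp_pos: [0.5952, -0.0005, 0.1111]
ee_rot: [0.947, 0.321, 0.001, 0.001]
ft_force: [3.2, -5.1, 3.4]
opening: 0.13
finger_force: 59.4
```

```bash
python3 -c "
from h import *
st()"
```

```text
t 7.75 tcp [ 5.952e-01 -5.000e-04  1.111e-01] yaw 37.46 zdown -1.0 F [ 3.2 -5.1  3.4] T [-0.67 -0.33 -0.15] open 11.1 ff 59.4 q6 0.79
```

servo_tool(
  plan=[
    [0,0,1.5,0,0],
    [0,0,1.5,0,6],
    [0,0,1.5,0,12],
    [0,0,1.5,0,18],
    [0,0,1.5,0,24],
    [0,0,1.5,0,30],
    [0,0,1.5,0,35],
    [0,0,1.5,0,35],
  ],
)

```text
time: 8.75
tcp_pos: [0.5955, -0.0009, 0.111]
ee_rot: [1.0, 0.021, 0.0, -0.0]
ft_force: [-3.4, 3.0, 7.5]
opening: 0.124
finger_force: 60.1
```

```bash
python3 -c "
from h import *
st()"
```

```text
t 8.75 tcp [ 0.5955 -0.0009  0.111 ] yaw 2.41 zdown -1.0 F [-3.4  3.   7.5] T [0.57 0.68 0.09] open 10.6 ff 60.1 q6 1.4
```

servo_tool(
  plan=[
    [0,0,0,0,6],
    [0,0,0,0,12],
    [0,0,0,0,18],
    [0,0,0,0,24],
    [0,0,0,0,30],
    [0,0,0,0,35],
    [0,0,0,0,35],
    [0,0,0,0,35],
  ],
)

```text
time: 9.75
tcp_pos: [0.5955, -0.0011, 0.111]
ee_rot: [0.96, -0.28, 0.0, -0.0]
ft_force: [-2.8, 0.4, 8.1]
opening: 0.126
finger_force: 60.1
```

Run:
```python
from h import *
st()
a=bot.grab_frame("side")[150:320,225:425,::-1]; b=bot.grab_frame("top")[130:330,250:450,::-1]
r=lambda i:cv2.resize(i,(400,int(400*i.shape[0]/i.shape[1])),interpolation=cv2.INTER_CUBIC)
A,B=r(a),r(b); A=cv2.copyMakeBorder(A,0,B.shape[0]-A.shape[0],0,0,cv2.BORDER_CONSTANT)
cv2.imwrite("pics/s4.png",np.hstack([A,B]))
```

```text
t 9.75 tcp [ 0.5955 -0.0011  0.111 ] yaw -32.51 zdown -1.0 F [-2.8  0.4  8.1] T [0.19 0.63 0.13] open 10.8 ff 60.1 q6 2.01
```

View pics/s4.png

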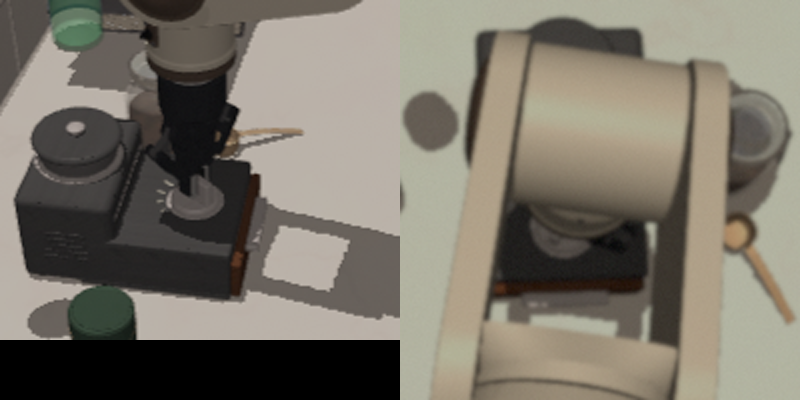

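The side view shows the gripper holding the bar, now turned to the third tick, and the drawer is still flush. The top view shows the jar and scoop where they were. The measured moment of about 0.13 N m matches the spring at the third notch.

```bash
python3 -c "
from h import *
st(); print(bot.close_job())"
```

```text
t 9.85 tcp [ 0.5955 -0.0011  0.111 ] yaw -32.51 zdown -1.0 F [-3.4  0.6  8.5] T [0.2  0.56 0.13] open 10.6 ff 60.1 q6 2.01
the job is handed in; nothing more can be done
None
```

I pushed the drawer home to its hard stop, then turned the dial about 70° clockwise to the third notch, and handed the job in at 9.85 s still holding it there; the jar, tin and scoop were not touched, and no verdict came back.

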